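Seat the keyed rotor in the bench mill

ROBOT

A 6-joint arm with a two-finger parallel gripper is mounted at the origin on a cart in front of the work surface, level with it; the furniture and walls round the work are solid. World frame = base frame: x ahead of the robot, y to its left, z up, the work surface at z = 0. Lengths are in m, angles in rad, forces in N, time in s.
With the tool pointing down it reaches from about 0.25 to 0.8 m from the base axis. Payload 8.5 kg.
Tool frame: the origin (TCP) lies at the very end of the fingers, on their centre line; the grasp point (between the pads) lies 19 mm behind it; z points along the fingers, y is the line along which they close (so a half turn about z gives the same grasp; the last joint's range is limited). The gripper opens to 85 mm and grips with 20 to 120 N. Pads are 22 mm wide; open, the fingers measure 114 mm over their backs; the gripper's body (76 mm by 85 mm) begins 54 mm behind the grasp point. The pads swing forward as they close: fully open they stand 13 mm farther back than shut.
Start: joints at [1.302, 0.238, -0.013, 1.319, 0, 1.571], TCP at [0.139, 0.506, 0.231] pointing down, gripper open.
Joint ranges: [-2.66, 2.66], [-1.03, 1.9], [-1.14, 1.46], [-1.82, 2.27], [-1.45, 1.34], [-3.14, 3.14]. Speed limits (rad/s): [2.22, 2.22, 2.79, 3.14, 3.14, 3.14].

INTERFACE

Orientations are given as a 3x3 rotation matrix whose columns are the frame's x, y, z axes.
In Python, from station import robot gives the robot as it stands.
- The arm moves only by the tool jog_arm, never from a script. Its argument "series" is text: rows parted by semicolons, each of 7 numbers parted by spaces: the shift along the tool's x, y, z in cm, then the turn, a rotation vector about the tool's x, y, z in rad, then the finger opening in cm, from 0 to 8.54. A call has 1 to 5 rows; each row shifts and turns the commanded pose from where the row before left it, along the tool's axes as they then stand; what a row does not reach is not made up. A row lasts 1/10 s, in which the tool goes at most 50 mm and 8.59 degrees, less where a joint would pass 70% of its speed; a pose out of reach is approached as far as the arm can. A call is refused whole if a number of a shift passes 5 or a number of a turn 0.15, either way. A call with a gripper value outside its range is refused whole. The fingers move at their own pace and stop on an object; "force" is the grip in N (left out, the last holds). Time passes only in rows, so rows that do not move let the fingers close. It gives the time, the measured TCP pose, the force, the opening and the grip force at its end, in the units of the state.
- robot.get_state(): the state, without advancing time (a new reading comes with each control period).
- robot.capture(name): name is "side" or "top" or "wrist"; returns a dict with "frame" (480x640x3 uint8, blue, green, red), "z_map" (480x640 float32, m along the optical axis (not along the pixel's ray), 0 where there is no reading), "fx", "fy", "cx", "cy" (pixels), "rvec" (rotation vector, rad) and "tvec" (3), from world to camera coordinates, as OpenCV has them. Camera axes: x right, y down, z forward; pixel columns grow to the right and rows downward; lengths in m; the calibration is good to about 2 mm. A picture is of the moment at which its call begins.
- robot.sign_off(): hands the job in; it is judged then, once.
The state is a dict: "time": time; "qpos": joint angles; "joint_velocities": joint speeds; "joint_efforts": joint torques, N m; "eef_pos": TCP position; "orientation": TCP orientation; "ft_force": force on the tool from outside, world axes, zero at the start; "wrist_torque": the same for the moment, N m; "width": finger opening in m; "grip_force": force on a finger pad.
Only numpy, scipy, OpenCV 4.12 (cv2) and the standard library are available. Lean on these libraries where they do the work, as an engineer would, in place of code of your own. Each camera call takes 0.05 s, during which the arm holds its last target. There are 200 camera calls.

TASK

Take the rotor with the flat upright grip out of its rack and lower it into the bore of the bench mill; then, pressing only lightly (never with more than 25 N), turn it until its cross-shaped tang drops into the slots of the drive hub and its flange lies flat on the mill's rim all round, and let go. Do not knock the other rotor out of the rack or push the other things on the worktop about.

Things in the scene. Friction and masses are not known exactly. Their poses are not given: they have to be found in the camera images.
- rotor: Steel rotor to seat, about 0.2 kg, 83 mm high, upright in one of the rack's holes. Origin: centre of its lower face, z up its axis. From below: cross tang (two bars along its x and y, 32 x 7 mm, 9 mm high; fits every 90 degrees), shaft 37.6 mm diameter (lower edge tapered to 30 mm over 6 mm), flange 64 mm diameter from height 34 to 42 mm, then the grip. Its yaw varies.
- rotor_grip (a point): Centre of the rotor's black flat upright grip, 62 mm above the rotor's origin. The grip reaches 21 mm above and 20 mm below this point (down to the flange); it is 46 mm long along the rotor's x and 14 mm thick along its y.
- rotor_flange (a point): Centre of the underside of the rotor's flange, 34 mm above the rotor's origin; z up along its axis.
- mill: Bench mill, fixed: grey foot 125 x 112 x 24 mm with a round aluminium tower 100 mm diameter whose top (rim) is 62 mm above the worktop. Origin: centre of its underside. A vertical bore of 40 mm diameter in the tower holds the drive hub, 26 mm below the rim; a rotor that is not aligned stands with its flange about 8 mm above the rim.
- mill_hub (a point): Top centre of the drive hub at rest, in the bore. Its cross slot (10 mm wide and deep) is at an unknown angle, different every time; this frame does not show it. The hub sinks on a spring, 4 N at first, 10 N after 6 mm at a hard stop, and rises round the tang when the slot matches. It turns only under 0.16 N m, so a lightly pressed rotor slides round on it.
- mill_mouth (a point): Centre of the mouth of the mill's bore, level with the rim, 62 mm above the worktop; z up. Home: the rotor's flange underside is at this height.
- rack: Grey plastic rack, fixed: block 190 mm (its x) x 85 mm (its y) x 45 mm high with two through holes of 43 mm diameter at x = -50 mm and x = +50 mm. Origin: centre of its underside. One hole holds the rotor, the other the small rotor.
- small_rotor: Another, smaller rotor that stays in the rack: flange 54 mm diameter, short round black knob 26 mm diameter, top 61 mm above its origin (centre of its lower face).
- vial: Glass vial with black cap, 27 mm diameter, 68 mm high, a bystander. Origin: centre of its underside.
- timer: White timer 68 x 68 x 21 mm lying on its back, a bystander. Origin: centre of its underside.
- beaker: Glass beaker 55 mm diameter, 71 mm high, at the left, a bystander. Origin: centre of its underside.
- fitting_a: Small white tube fitting, 14 x 28 x 9 mm, a bystander. Origin: centre of its underside.
- fitting_b: Another small white tube fitting, 14 x 28 x 9 mm, a bystander. Origin: centre of its underside.

How it is judged:
By the outcome, as a careful person would: the job done as asked, in the order asked, and still so for the second after the job is handed in, with the robot touching nothing.
It also fails if it takes over 61 s, if anything falls off the work surface, if the arm or the gripper's body presses on something with over 40 N, if the wrist force passes 120 N, or if a joint passes its speed limit or range.

## Working session

There is one attempt and no reset: what is moved stays moved. The work goes in short steps, Python scripts to look and compute and a tool call to move; the robot and the scene stay as the last step left them, time stands still between calls to the robot, and variables do not carry over. Pictures are saved under pics/ and viewed, at most 10 in all, crops included, and the job is handed in when it is done.

Besides the shell and the picture viewer there is one more tool, called after "Request:" in YAML: its name, and indented under it one key for each argument. jog_arm: Moves the arm, as the interface text tells. Its arguments: {"type":"object","properties":{"series":{"type":"string"},"force":{"type":"number"}},"required":["series"]}

```bash
mkdir -p pics; cat > h.py <<'E'
import numpy as np, cv2
from station import robot
def cap(n,save=None):
    c=robot.capture(n)
    if save: cv2.imwrite('pics/'+save,c['frame'])
    return c
def cloud(c):
    z=c['z_map'].astype(float); v,u=np.mgrid[:480,:640]
    P=np.stack([(u-c['cx'])/c['fx']*z,(v-c['cy'])/c['fy']*z,z],-1)
    R=cv2.Rodrigues(np.array(c['rvec'],float))[0]
    W=(P-np.array(c['tvec']).ravel())@R
    W[z==0]=np.nan
    return W
E
python3 - <<'E'
from h import *
s=robot.get_state(); print(s['time'],s['eef_pos'],s['orientation'])
a=cap('top','t.png');b=cap('side','s.png')
np.savez('t.npz',W=cloud(a));np.savez('s.npz',W=cloud(b))
cv2.imwrite('pics/ts.png',cv2.resize(np.vstack([a['frame'],b['frame']]),(450,600)) )
E
```

```text
0.0 [0.13931846 0.50575687 0.23067959] [[-9.64091678e-01  2.65569369e-01 -3.83410853e-04]
 [ 2.65569646e-01  9.64090666e-01 -1.39693425e-03]
 [-1.34012252e-06 -1.44859497e-03 -9.99998951e-01]]
```

View pics/t.png

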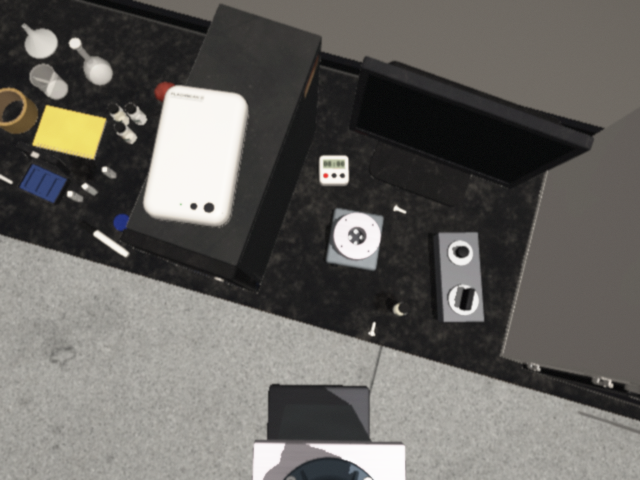

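View pics/s.png

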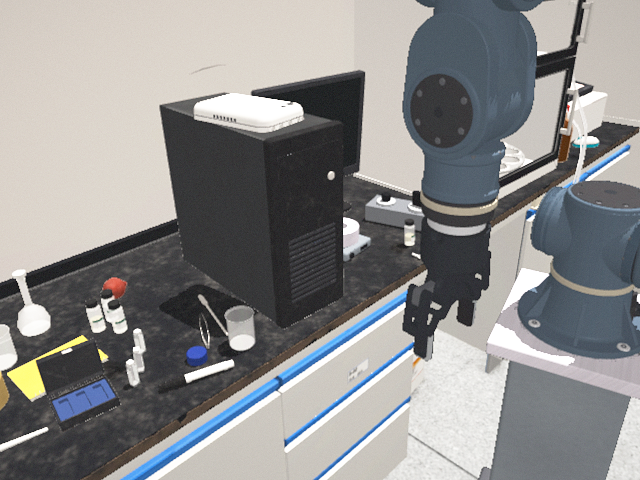

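The top view shows the mill at about (356,236), the rack at (460,278) with the flat-grip rotor in the near hole (464,299) and the small rotor at (460,252). The timer is at (334,170), the vial at (399,309), and the fittings at (399,209) and (373,328). A tall black case with a white box on it stands left of the mill.

```bash
python3 - <<'E'
from h import *
W=np.load('t.npz')['W']; S=np.load('s.npz')['W']
for n,(u,v) in dict(mill=(356,236),tower=(345,225),foot=(332,263),case=(270,60),casecorner=(240,275),casetopR=(318,60),white=(195,150),base=(320,415),mon=(585,145),monL=(360,100),rightwall=(560,300),vial=(399,309),table=(400,260),rot=(464,292),fl=(453,305),sm=(460,252),rack=(445,275),cart=(270,450)).items(): print(n,W[v,u].round(3))
x,y,z=W[...,0],W[...,1],W[...,2]
roi=np.zeros(z.shape,bool); roi[225:330,425:490]=1
def rep(n,m): 
    p=W[m]; 
    r=cv2.minAreaRect(p[:,:2].astype(np.float32)) ; print(n,m.sum(),p.mean(0).round(4),np.round(r[0],4),np.round(r[1],4),round(r[2],1))
rep('rack',roi&(abs(z-.045)<.006))
for lo in (.05,.056,.062,.07,.08): 
    m=roi&(z>lo); print(lo, m.sum()); 
up=roi.copy();up[:272]=0
print(np.percentile(z[up],[50,90,97,99.5]),np.percentile(z[roi&~up],[50,90,97,99.5]))
roi2=np.zeros(z.shape,bool); roi2[205:272,322:388]=1
rep('rim',roi2&(abs(z-.062)<.006)); rep('foot',roi2&(abs(z-.024)<.006))
E
```

```text
mill [ 0.588 -0.053  0.025]
tower [ 0.605 -0.026  0.062]
foot [ 0.528 -0.001  0.02 ]
case [0.796 0.118 0.393]
casecorner [0.471 0.156 0.344]
casetopR [0.817 0.044 0.359]
white [0.638 0.216 0.426]
base [ 0.109  0.002 -0.51 ]
mon [ 0.673 -0.36   0.386]
monL [ 0.797 -0.035  0.261]
rightwall [ 0.448 -0.398  0.211]
vial [ 0.43  -0.138  0.068]
table [ 0.54  -0.155 -0.001]
rot [ 0.467 -0.274  0.067]
fl [ 0.44  -0.254  0.053]
sm [ 0.55  -0.266  0.077]
rack [ 0.504 -0.243  0.04 ]
cart [ 0.135  0.124 -0.001]
rack 2636 [ 0.5047 -0.2734  0.0448] [ 0.5021 -0.276 ] [0.1903 0.0874] 1.8
0.05 1055
0.056 415
0.062 378
0.07 333
0.08 190
[nan nan nan nan] [nan nan nan nan]
rim 1416 [ 0.5827 -0.0507  0.0614] [ 0.5825 -0.0509] [0.098  0.0989] 64.3
foot 1146 [ 0.5736 -0.0456  0.0232] [ 0.5809 -0.0505] [0.1116 0.1295] 80.9
```

```bash
python3 - <<'E'
from h import *
W=np.load('t.npz')['W']
z=W[...,2]; ok=np.zeros(z.shape,bool); ok[272:325,435:490]=1
def rep(n,m):
    p=W[m][:,:2].astype(np.float32); r=cv2.minAreaRect(p); c=p-p.mean(0); w,V=np.linalg.eigh(c.T@c/len(c))
    print(n,len(p),W[m].mean(0).round(4),np.round(r[0],4),np.round(r[1],4),round(r[2],1),'pca',np.sqrt(w*12).round(4),np.degrees(np.arctan2(V[1,1],V[0,1])).round(1))
rep('grip',ok&(z>.085)&(z<.105)); rep('grip2',ok&(z>.065)&(z<.105))
rep('flange',ok&(z>.049)&(z<.058))
# obstacles around the rack and the mill
S=np.load('s.npz')['W']
for X,Y in ((.45,-.35),(.45,-.38),(.45,-.42),(.55,-.38),(.63,-.3),(.7,-.1),(.68,-.05),(.72,-.05),(.65,.05),(.55,.08),(.6,.1),(.55,.12)):
    m=(np.hypot(W[...,0]-X,W[...,1]-Y)<.012); print(X,Y,np.round(np.nanmax(z[m]),3) if m.any() else None)
E
```

```text
grip 169 [ 0.4514 -0.2757  0.0922] [ 0.4518 -0.2768] [0.0149 0.0457] 75.9 pca [0.0144 0.0455] 166.4
grip2 238 [ 0.4514 -0.2741  0.0873] [ 0.4516 -0.2766] [0.0151 0.0462] 76.0 pca [0.0148 0.0461] 166.5
flange 439 [ 0.4513 -0.2719  0.0524] [ 0.4565 -0.2738] [0.071 0.082] 76.8 pca [0.0574 0.0643] 48.6
0.45 -0.35 0.003
0.45 -0.38 0.002
0.45 -0.42 None
0.55 -0.38 0.003
0.63 -0.3 0.004
0.7 -0.1 0.004
0.68 -0.05 0.004
0.72 -0.05 0.004
0.65 0.05 0.003
0.55 0.08 0.003
0.6 0.1 0.003
0.55 0.12 0.388
```

Request:
jog_arm:
  series: "-2.5 -3.3 0 0 0 -0.028 8.5; -2.5 -3.3 0 0 0 0 8.5; -2.5 -3.3 0 0 0 0 8.5; -2.5 -3.3 0 0 0 0 8.5; -2.5 -3.3 0 0 0 0 8.5"

```text
time: 0.6
eef_pos: [0.2205, 0.314, 0.231]
orientation: [[-0.971, 0.238, -0.0], [0.238, 0.971, -0.001], [0.0, -0.001, -1.0]]
ft_force: [1.0, -0.2, 0.2]
width: 0.0851
grip_force: 0.0
```

Request:
jog_arm:
  series: "-2.5 -3.3 0 0 0 0 8.5; -2.5 -3.3 0 0 0 0 8.5; -2.5 -3.3 0 0 0 0 8.5; -2.5 -3.3 0 0 0 0 8.5; -2.5 -3.3 0 0 0 0 8.5"

```text
time: 1.1
eef_pos: [0.3025, 0.124, 0.2313]
orientation: [[-0.971, 0.238, 0.0], [0.238, 0.971, 0.0], [-0.0, 0.0, -1.0]]
ft_force: [1.2, -0.5, -0.1]
width: 0.085
grip_force: 0.0
```

Request:
jog_arm:
  series: "-2.4 -3.5 0 0 0 0 8.5; -2.4 -3.5 0 0 0 0 8.5; -2.4 -3.5 0 0 0 0 8.5; -2.4 -3.5 0 0 0 0 8.5; -2.4 -3.5 0 0 0 0 8.5"

```text
time: 1.6
eef_pos: [0.3773, -0.0749, 0.2313]
orientation: [[-0.971, 0.239, 0.0], [0.239, 0.971, 0.0], [-0.0, 0.0, -1.0]]
ft_force: [1.3, 0.9, 0.5]
width: 0.085
grip_force: 0.0
```

Request:
jog_arm:
  series: "-2.4 -3.5 0 0 0 0 6; -2.4 -3.5 0 0 0 0 6; -2.4 -3.5 0 0 0 0 6; -2.4 -3.5 0 0 0 0 6; 0 0 0 0 0 0 6"

```text
time: 2.1
eef_pos: [0.4384, -0.2359, 0.2303]
orientation: [[-0.97, 0.242, -0.0], [0.242, 0.97, -0.001], [0.0, -0.001, -1.0]]
ft_force: [0.4, 0.4, -0.0]
width: 0.0598
grip_force: 0.0
```

```bash
python3 - <<'E'
from h import *
c=cap('wrist','w1.png'); s=robot.get_state(); print(s['eef_pos'],s['qpos'],s['width'])
W=cloud(c); z=W[...,2]
def rep(n,m):
    if m.sum()<20: print(n,m.sum());return
    p=W[m][:,:2].astype(np.float32); r=cv2.minAreaRect(p); q=p-p.mean(0); w,V=np.linalg.eigh(q.T@q/len(q))
    print(n,len(p),W[m].mean(0).round(4),np.round(r[0],4),np.round(r[1],4),round(r[2],1),'pca',np.sqrt(w*12).round(4),np.degrees(np.arctan2(V[1,1],V[0,1])).round(1))
m=(np.hypot(W[...,0]-.4516,W[...,1]+.277)<.04)
rep('grip',m&(z>.088)&(z<.1)); rep('flange',m&(z>.048)&(z<.058))
E
```

```text
[ 0.43728798 -0.23372093  0.23032927] [-4.90739887e-01  1.89645040e-01 -7.96447144e-02  1.30295703e+00
 -1.75204419e-04 -2.47007193e-01] 0.060123793957995046
grip 814 [ 0.4527 -0.2781  0.0928] [ 0.4535 -0.2787] [0.0142 0.0455] 76.2 pca [0.0138 0.0454] 166.2
flange 2239 [ 0.4508 -0.2763  0.0523] [ 0.4531 -0.2784] [0.063  0.0613] 68.5 pca [0.0548 0.0639] 68.4
```

View pics/w1.png

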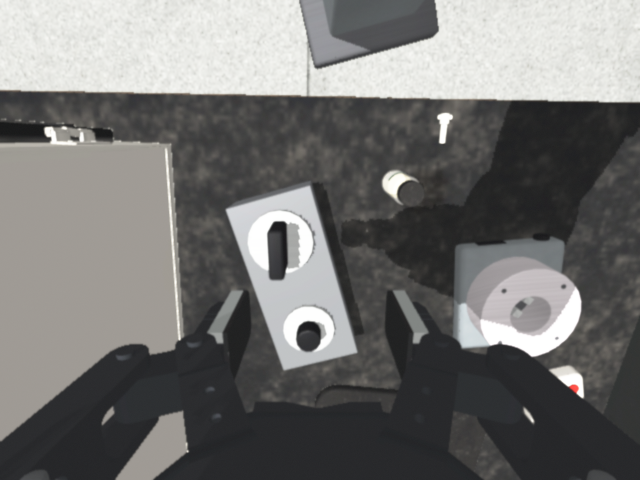

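The wrist view shows the grip at (278,250) and the small rotor's knob at (308,336). The two cameras agree on the grip within 2 mm. I'm moving over it next.

Request:
jog_arm:
  series: "-1.3 -2 0 0 0 0 5; -1.3 -2 3 0 0 0 5; 0 0 4 0 0 0 5; 0 0 3 0 0 0 5; 0 0 0 0 0 0 5"

```text
time: 2.65
eef_pos: [0.4501, -0.2745, 0.1278]
orientation: [[-0.971, 0.238, -0.006], [0.238, 0.971, 0.004], [0.007, 0.002, -1.0]]
ft_force: [-0.4, 1.1, -0.5]
width: 0.0502
grip_force: 0.0
```

```bash
python3 - <<'E'
from h import *
s=robot.get_state(); p=np.array(s['eef_pos']);R=np.array(s['orientation']);print(p,s['width'])
print(R.T@(np.array([.453,-.2785,.059])-p)*100, np.degrees(np.arctan2(R[1,1],R[0,1])))
E
```

```text
[ 0.45008396 -0.27452094  0.12781068] 0.05023783923850052
[-0.427541   -0.33354592  6.87738392] 76.23485272369393
```

Request:
jog_arm:
  series: "-0.3 -0.3 0 0 0 0 5; 0 0 0 0 0 0 5; 0 0 0 0 0 0 5"

```text
time: 2.95
eef_pos: [0.456, -0.281, 0.1332]
orientation: [[-0.971, 0.238, 0.002], [0.238, 0.971, -0.002], [-0.003, -0.001, -1.0]]
ft_force: [0.0, -0.4, 0.4]
width: 0.0501
grip_force: 0.0
```

```bash
python3 - <<'E'
from h import *
s=robot.get_state(); p=np.array(s['eef_pos']);R=np.array(s['orientation']);print(p,s['ft_force'])
print(R.T@(np.array([.453,-.2785,.059])-p)*100, np.degrees(np.arctan2(R[1,1],R[0,1])),R[2])
E
```

```text
[ 0.45600507 -0.28095038  0.13316143] [ 0.04694962 -0.37457168  0.35244309]
[0.37110658 0.17378185 7.4149581 ] 76.21843226221742 [-2.81535420e-03 -9.95818152e-04 -9.99995541e-01]
```

Request:
jog_arm:
  series: "0.2 0.2 1 0 0 0 5; 0 0 1.5 0 0 0 5; 0 0 1.5 0 0 0 5; 0 0 0.6 0 0 0 5; 0 0 0 0 0 0 5"

```text
time: 3.45
eef_pos: [0.4529, -0.2777, 0.0846]
orientation: [[-0.971, 0.238, -0.001], [0.238, 0.971, 0.001], [0.001, 0.0, -1.0]]
ft_force: [-0.1, 0.7, -0.4]
width: 0.0499
grip_force: 0.0
```

Request:
jog_arm:
  series: "0 0 0 0 0 0 5; 0 0 0 0 0 0 5"

```text
time: 3.65
eef_pos: [0.4539, -0.2784, 0.086]
orientation: [[-0.971, 0.238, 0.001], [0.238, 0.971, -0.001], [-0.001, -0.0, -1.0]]
ft_force: [-0.4, 0.0, 0.6]
width: 0.0501
grip_force: 0.0
```

```bash
python3 - <<'E'
from h import *
s=robot.get_state(); p=np.array(s['eef_pos']);R=np.array(s['orientation']);print(p,s['ft_force'])
print(R.T@(np.array([.453,-.2785,.059])-p)*100, np.degrees(np.arctan2(R[1,1],R[0,1])),R[2])
E
```

```text
[ 0.45394546 -0.27836863  0.08603159] [-0.36565781  0.03328189  0.60133262]
[ 0.09169311 -0.03407052  2.70307465] 76.20366402366061 [-1.11259376e-03 -4.56499613e-04 -9.99999277e-01]
```

Request:
jog_arm:
  series: "0.1 0 0.9 0 0 0 5; 0 0 0.9 0 0 0 5; 0 0 0.7 0 0 0 5; 0 0 0 0 0 0 3; 0 0 0 0 0 0 3"

```text
time: 4.15
eef_pos: [0.4523, -0.2778, 0.06]
orientation: [[-0.971, 0.239, -0.001], [0.239, 0.971, 0.0], [0.001, 0.0, -1.0]]
ft_force: [-0.1, 0.1, -0.2]
width: 0.0301
grip_force: 0.0
```

Request:
jog_arm:
  series: "0 0 0 0 0 0 1; 0 0 0 0 0 0 1; 0 0 0 0 0 0 1; 0 0 0 0 0 0 1; 0 0 0 0 0 0 1"
  force: 60

```text
time: 4.65
eef_pos: [0.4528, -0.278, 0.0606]
orientation: [[-0.971, 0.238, 0.001], [0.238, 0.971, -0.0], [-0.001, -0.0, -1.0]]
ft_force: [-0.1, 0.8, 3.5]
width: 0.0131
grip_force: 59.1
```

Request:
jog_arm:
  series: "0 0 -1 0 0 0 1; 0 0 -2 0 0 0 1; 0 0 -2.5 0 0 0 1; 0 0 -3 0 0 0 1; 0 0 -3 0 0 0 1"

```text
time: 5.15
eef_pos: [0.452, -0.2776, 0.1767]
orientation: [[-0.971, 0.239, -0.001], [0.239, 0.971, 0.0], [0.001, 0.0, -1.0]]
ft_force: [1.2, 0.0, -2.3]
width: 0.0135
grip_force: 58.5
```

Request:
jog_arm:
  series: "0 0 0 0 0 0 1; 0 0 0 0 0 0 1"

```text
time: 5.35
eef_pos: [0.4526, -0.278, 0.1758]
orientation: [[-0.971, 0.239, 0.001], [0.239, 0.971, -0.001], [-0.001, -0.0, -1.0]]
ft_force: [0.0, 0.4, -3.3]
width: 0.0134
grip_force: 58.8
```

```bash
python3 - <<'E'
from h import *
s=robot.get_state(); p=np.array(s['eef_pos']);R=np.array(s['orientation']);print(p,s['ft_force'],s['width'],s['grip_force'],s['qpos'])
print(R.T@(np.array([.5825,-.051,p[2]])-p)*100)
W=cloud(cap('wrist','w2.png')); z=W[...,2]
m=(np.hypot(W[...,0]-.5825,W[...,1]+.051)<.06)&(abs(z-.062)<.006)
P=W[m][:,:2].astype(np.float32); print(m.sum(),W[m].mean(0)); 
if m.sum()>50: print(cv2.minAreaRect(P),cv2.minEnclosingCircle(P))
E
```

```text
[ 0.45255902 -0.27797692  0.17580045] [ 0.04254665  0.44555904 -3.27238041] 0.01335217797444173 58.79399299621582 [-5.50708860e-01  2.72218290e-01 -1.11177230e-01  1.18644795e+00
 -1.91767779e-04 -3.09859792e-01]
[-7.20501487e+00  2.51419873e+01 -5.77973258e-03]
6254 [ 0.58145361 -0.06804044  0.06083576]
((0.5855077505111694, -0.06749004125595093), (0.0994386374950409, 0.07105286419391632), 0.7578391432762146) ((0.5852347016334534, -0.05299246683716774), 0.05081722512841225)
```

Request:
jog_arm:
  series: "-0.7 2.5 0 0 0 0 1; -0.7 2.5 0 0 0 0 1; -0.7 2.5 0 0 0 0 1; -0.7 2.5 0 0 0 0 1; -0.7 2.5 0 0 0 0 1"

```text
time: 5.9
eef_pos: [0.5158, -0.1636, 0.1737]
orientation: [[-0.971, 0.239, -0.003], [0.239, 0.971, 0.001], [0.003, 0.0, -1.0]]
ft_force: [-0.4, -0.3, -2.4]
width: 0.0131
grip_force: 58.9
```

Request:
jog_arm:
  series: "-0.7 2.5 0 0 0 0 1; -0.7 2.5 0 0 0 0 1; -0.7 2 0 0 0 0 1; -0.7 1 0 0 0 0 1; 0 0 0 0 0 0 1"

```text
time: 6.4
eef_pos: [0.563, -0.093, 0.1741]
orientation: [[-0.972, 0.237, -0.002], [0.237, 0.972, 0.0], [0.002, -0.0, -1.0]]
ft_force: [-0.4, -0.0, -2.1]
width: 0.0134
grip_force: 58.9
```

Request:
jog_arm:
  series: "0 0 0 0 0 0 1; 0 0 0 0 0 0 1"

```text
time: 6.6
eef_pos: [0.5619, -0.0946, 0.175]
orientation: [[-0.971, 0.239, -0.001], [0.239, 0.971, -0.0], [0.001, -0.0, -1.0]]
ft_force: [-0.7, -0.8, -2.6]
width: 0.0132
grip_force: 58.9
```

```bash
cat > rim.py <<'E'
from h import *
from scipy.optimize import least_squares
s=robot.get_state(); p=np.array(s['eef_pos']);print(s['time'],p,s['ft_force'])
import sys
for n in ('wrist','top'):
    c=cap(n,sys.argv[1]+n+'.png'); W=cloud(c); z=W[...,2]
    m=(np.hypot(W[...,0]-.584,W[...,1]+.052)<.056)&(abs(z-.0615)<.005)
    m=m.astype(np.uint8); m[:, :]=cv2.morphologyEx(m,cv2.MORPH_OPEN,np.ones((3,3)))
    b=(m>0)&(cv2.erode(m,np.ones((3,3)))==0); q=W[b][:,:2]
    # outer edge candidates near r=50 mm
    f=lambda x:(np.hypot(*(q-x).T)-.05)
    x=np.array([.584,-.052])
    for k in (.008,.004,.002):
        for _ in range(5):
            sel=abs(f(x))<k; g=lambda x:f(x)[sel]; x=least_squares(g,x).x
    print(n,m.sum(),sel.sum(),x,np.std(f(x)[sel]))
    a=np.degrees(np.arctan2(*(q[sel]-x).T[::-1])); print(np.histogram(a,8,(-180,180))[0])
E
python3 rim.py a
```

```text
6.6 [ 0.56194967 -0.0945899   0.17495629] [-0.72997612 -0.78269849 -2.56889843]
wrist 6870 345 [ 0.58559115 -0.05380092] 0.0006530448034297063
[69 13  0  6 61 61 69 66]
top 961 97 [ 0.58370669 -0.05257073] 0.0009148098917644057
[14  0  0  1 13 23 24 22]
```

```bash
cat > fl.py <<'E'
from h import *
from scipy.optimize import least_squares
s=robot.get_state(); p=np.array(s['eef_pos']);R=np.array(s['orientation']);print(s['time'],p,s['qpos'].__repr__())
c=cap('wrist'); W=cloud(c); z=W[...,2]
d=z-(p[2]-.0075)
m=((np.hypot(W[...,0]-p[0],W[...,1]-p[1])<.05)&(abs(d)<.006)).astype(np.uint8)
print(m.sum(),np.median(d[m>0]))
b=(m>0)&(cv2.erode(m,np.ones((3,3)))==0); q=W[b][:,:2]
f=lambda x:(np.hypot(*(q-x).T)-.032); x=p[:2].copy()
for k in (.006,.003,.0015):
    for _ in range(5):
        sel=abs(f(x))<k; x=least_squares(lambda x:f(x)[sel],x).x
print(sel.sum(),x,'off tool',R.T[:2,:2]@(x-p[:2]),np.std(f(x)[sel]))
a=np.degrees(np.arctan2(*(q[sel]-x).T[::-1])); print(np.histogram(a,8,(-180,180))[0])
E
python3 fl.py
```

```text
6.7 [ 0.56212267 -0.09461032  0.17528153] array([-1.66611906e-01,  3.38274312e-01, -1.64777694e-02,  1.21636089e+00,
       -2.49564357e-04,  7.53083552e-02])
5893 -0.0009385166602279005
368 [ 0.56358468 -0.09577246] off tool [-0.00169785 -0.00077805] 0.0004920728725001696
[83 60 17  0  0 49 70 89]
```

View pics/awrist.png

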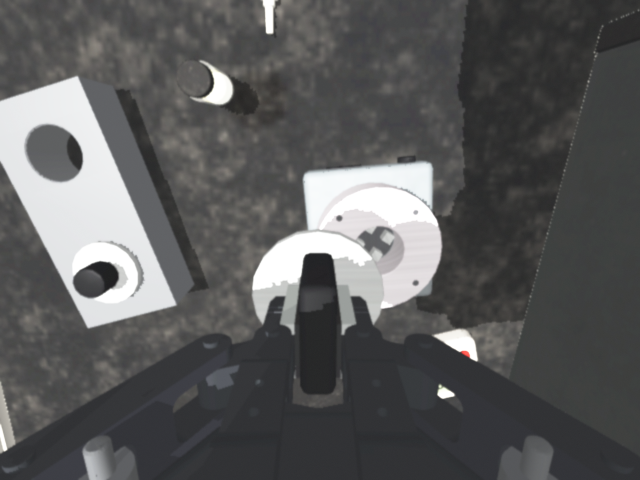

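The wrist view shows the rotor in hand (318,275) and the mill bore with part of the dark hub cross at (378,240). I'll rectify that patch to get the slot angle.

```bash
python3 - <<'E'
from h import *
c=cap('wrist'); s=np.linspace(-.024,.024,400)
def rect(c,x0,y0,z):
    Y,X=np.meshgrid(y0-s,x0-s)  # row down = -x, col right = -y
    P=np.stack([X,Y,np.full_like(X,z)],-1).reshape(-1,3)
    K=np.array([[c['fx'],0,c['cx']],[0,c['fy'],c['cy']],[0,0,1.]])
    uv=cv2.projectPoints(P,np.array(c['rvec'],float),np.array(c['tvec'],float),K,None)[0].reshape(400,400,2).astype(np.float32)
    return cv2.remap(c['frame'],uv[...,0],uv[...,1],cv2.INTER_CUBIC)
a=rect(c,.5856,-.0538,.036)
t=dict(robot.capture('top')); t['frame']=cv2.imread('pics/t.png'); b=rect(t,.5837,-.0526,.036)
o=np.hstack([a,b]); cv2.imwrite('pics/r.png',cv2.convertScaleAbs(o,alpha=1.3))
E
```

```text
(no output)
```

View pics/r.png

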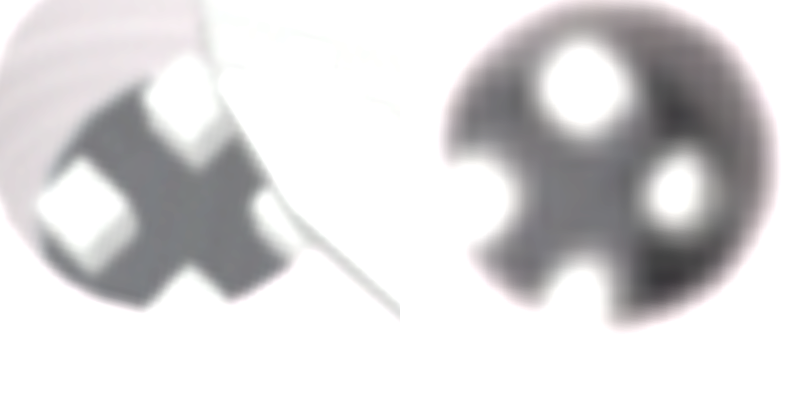

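Request:
jog_arm:
  series: "-0.4 1.5 0 0 0 0 1; -0.4 1.5 0 0 0 0 1; -0.3 1.2 1 0 0 0 1; 0 0.4 1.5 0 0 0 1; 0 0 1 0 0 0 1"

```text
time: 7.35
eef_pos: [0.5843, -0.0501, 0.1386]
orientation: [[-0.972, 0.237, -0.001], [0.237, 0.972, 0.0], [0.001, -0.0, -1.0]]
ft_force: [-0.8, 1.0, -1.6]
width: 0.0132
grip_force: 59.0
```

Request:
jog_arm:
  series: "0 0 0 0 0 0 1; 0 0 0 0 0 0 1; 0 0 0 0 0 0 1"

```text
time: 7.65
eef_pos: [0.5846, -0.0519, 0.1408]
orientation: [[-0.971, 0.239, 0.001], [0.239, 0.971, -0.0], [-0.001, -0.0, -1.0]]
ft_force: [0.6, -0.0, -2.8]
width: 0.0133
grip_force: 59.0
```

```bash
python3 fl.py; python3 rim.py b
```

```text
7.65 [ 0.58458861 -0.05191233  0.14083684] array([-8.84988632e-02,  3.84646484e-01, -3.67282363e-02,  1.14866400e+00,
       -1.34442803e-04,  1.52505167e-01])
5884 -0.0009627943270244799
370 [ 0.58604675 -0.05325138] off tool [-0.0017356  -0.00095233] 0.0005096342750878044
[78 56 15  0  0 52 77 92]
7.7 [ 0.58462966 -0.05199305  0.14095105] [ 0.15757101  0.13871402 -2.67663977]
wrist 7589 366 [ 0.58611094 -0.05278899] 0.000619689794500392
[81 65  9  0  0 51 86 74]
top 396 53 [ 0.58338383 -0.05252894] 0.0007858099863282131
[ 0  0  0  0  0 15 23 15]
```

Request:
jog_arm:
  series: "0 0 1 0 0 0 1; 0 0 1 0 0 0 1; 0 0 0.7 0 0 0 1; 0 0 0.5 0 0 0 1; 0 0 0 0 0 0 1"

```text
time: 8.3
eef_pos: [0.5837, -0.0517, 0.1072]
orientation: [[-0.971, 0.238, -0.002], [0.238, 0.971, 0.0], [0.002, -0.0, -1.0]]
ft_force: [-0.3, -0.1, -2.5]
width: 0.0133
grip_force: 59.0
```

Request:
jog_arm:
  series: "0 0 0.5 0 0 0 1; 0 0 0.3 0 0 0 1; 0 0 0 0 0 0 1; 0 0 0 0 0 0 1"

```text
time: 8.7
eef_pos: [0.5843, -0.0518, 0.1004]
orientation: [[-0.971, 0.238, 0.0], [0.238, 0.971, -0.0], [-0.0, -0.0, -1.0]]
ft_force: [-0.1, 0.2, -1.8]
width: 0.0132
grip_force: 59.0
```

Request:
jog_arm:
  series: "0 0 0.4 0 0 0 1; 0 0 0.3 0 0 0 1; 0 0 0 0 0 0 1; 0 0 0 0 0 0 1"

```text
time: 9.1
eef_pos: [0.5842, -0.0518, 0.0932]
orientation: [[-0.971, 0.239, -0.0], [0.239, 0.971, -0.0], [0.0, -0.0, -1.0]]
ft_force: [0.1, -0.4, -2.0]
width: 0.0133
grip_force: 59.0
```

Request:
jog_arm:
  series: "0 0 0.3 0 0 0 1; 0 0 0.2 0 0 0 1; 0 0 0 0 0 0 1; 0 0 0 0 0 0 1"

```text
time: 9.5
eef_pos: [0.5842, -0.0518, 0.0882]
orientation: [[-0.971, 0.238, -0.0], [0.238, 0.971, -0.0], [0.0, -0.0, -1.0]]
ft_force: [-0.4, 0.4, -2.5]
width: 0.013
grip_force: 59.0
```

Request:
jog_arm:
  series: "0 0 0.2 0 0 0 1; 0 0 0.1 0 0 0 1; 0 0 0 0 0 0 1; 0 0 0 0 0 0 1"

```text
time: 9.9
eef_pos: [0.5844, -0.0518, 0.0856]
orientation: [[-0.971, 0.238, 0.0], [0.238, 0.971, -0.0], [-0.0, -0.0, -1.0]]
ft_force: [-0.0, 0.0, 1.0]
width: 0.013
grip_force: 59.5
```

Request:
jog_arm:
  series: "0 0 0.1 0 0 0 1; 0 0 0.1 0 0 0 1; 0 0 0 0 0 0 1; 0 0 0 0 0 0 1"

```text
time: 10.3
eef_pos: [0.5844, -0.0518, 0.0835]
orientation: [[-0.971, 0.238, 0.0], [0.238, 0.971, -0.0], [-0.0, -0.0, -1.0]]
ft_force: [-1.0, 0.3, 2.9]
width: 0.0134
grip_force: 59.8
```

Request:
jog_arm:
  series: "0 0 0 0 0 0.07 1; 0 0 0 0 0 0.08 1; 0 0 0 0 0 0.08 1; 0 0 0 0 0 0.08 1; 0 0 0 0 0 0 1"

```text
time: 10.8
eef_pos: [0.5847, -0.0519, 0.0836]
orientation: [[-0.851, 0.524, 0.001], [0.524, 0.851, -0.0], [-0.001, 0.0, -1.0]]
ft_force: [-0.3, -0.2, 2.7]
width: 0.0131
grip_force: 59.9
```

Request:
jog_arm:
  series: "0 0 0 0 0 0.06 1; 0 0 0 0 0 0.06 1; 0 0 0 0 0 0.06 1; 0 0 0 0 0 0 1; 0 0 0 0 0 0 1"

```text
time: 11.3
eef_pos: [0.5838, -0.0517, 0.0827]
orientation: [[-0.747, 0.665, -0.001], [0.665, 0.747, 0.0], [0.001, -0.001, -1.0]]
ft_force: [1.2, 0.0, -2.3]
width: 0.0137
grip_force: 58.9
```

The upward force vanished at about 48°, so the hub has risen round the tang. I'm lowering to home.

Request:
jog_arm:
  series: "0 0 0.15 0 0 0 1; 0 0 0.15 0 0 0 1; 0 0 0 0 0 0 1; 0 0 0 0 0 0 1"

```text
time: 11.7
eef_pos: [0.5842, -0.0518, 0.0802]
orientation: [[-0.745, 0.667, -0.0], [0.667, 0.745, -0.0], [0.0, -0.0, -1.0]]
ft_force: [0.4, -0.4, -2.5]
width: 0.0132
grip_force: 58.9
```

Request:
jog_arm:
  series: "0 0 0.1 0 0 0 1; 0 0 0.05 0 0 0 1; 0 0 0 0 0 0 1; 0 0 0 0 0 0 1"

```text
time: 12.1
eef_pos: [0.5843, -0.0518, 0.0788]
orientation: [[-0.745, 0.667, 0.0], [0.667, 0.745, -0.0], [-0.0, -0.0, -1.0]]
ft_force: [-0.2, -0.1, -2.9]
width: 0.0129
grip_force: 58.9
```

Request:
jog_arm:
  series: "0 0 0.05 0 0 0 1; 0 0 0.05 0 0 0 1; 0 0 0 0 0 0 1; 0 0 0 0 0 0 1"

```text
time: 12.5
eef_pos: [0.5843, -0.0518, 0.0778]
orientation: [[-0.745, 0.667, -0.0], [0.667, 0.745, -0.0], [-0.0, -0.0, -1.0]]
ft_force: [-0.7, 0.2, -2.7]
width: 0.0132
grip_force: 58.9
```

Request:
jog_arm:
  series: "0 0 0.05 0 0 0 1; 0 0 0 0 0 0 1; 0 0 0 0 0 0 1"

```text
time: 12.8
eef_pos: [0.5843, -0.0518, 0.0776]
orientation: [[-0.745, 0.667, 0.0], [0.667, 0.745, -0.0], [-0.0, 0.0, -1.0]]
ft_force: [-1.9, 0.6, 3.2]
width: 0.0129
grip_force: 59.7
```

The flange has met the rim at the expected TCP height of 77.6 mm. I'm letting go.

Request:
jog_arm:
  series: "0 0 0 0 0 0 2; 0 0 0 0 0 0 3; 0 0 0 0 0 0 4; 0 0 0 0 0 0 4; 0 0 0 0 0 0 4"
  force: 20

```text
time: 13.3
eef_pos: [0.5843, -0.0518, 0.0773]
orientation: [[-0.745, 0.667, 0.0], [0.667, 0.745, -0.0], [-0.0, -0.0, -1.0]]
ft_force: [0.3, 0.7, -0.4]
width: 0.0399
grip_force: 0.0
```

Request:
jog_arm:
  series: "0 0 -0.5 0 0 0 4; 0 0 -1 0 0 0 4; 0 0 -2 0 0 0 4; 0 0 -3 0 0 0 4; 0 0 -3 0 0 0 4"

```text
time: 13.8
eef_pos: [0.5841, -0.0518, 0.1741]
orientation: [[-0.745, 0.667, -0.0], [0.667, 0.745, -0.0], [-0.0, -0.0, -1.0]]
ft_force: [0.5, -0.5, 0.5]
width: 0.04
grip_force: 0.0
```

Request:
jog_arm:
  series: "2 0 -2 0 0 0 4; 3 0 0 0 0 0 4; 2 0 0 0 0 0 4; 0 0 0 0 0 0 4; 0 0 0 0 0 0 4"

```text
time: 14.3
eef_pos: [0.5325, -0.0049, 0.1933]
orientation: [[-0.745, 0.667, 0.002], [0.667, 0.745, -0.0], [-0.001, 0.001, -1.0]]
ft_force: [-0.2, -0.7, -0.2]
width: 0.0398
grip_force: 0.0
```

```bash
python3 - <<'E'
from h import *
c=cap('wrist','e.png'); cap('top','et.png'); print(robot.get_state()['eef_pos'])
W=cloud(c); x,y,z=np.moveaxis(W,-1,0)
r=np.hypot(x-.5858,y+.053)
for n,m in (('rim',(r>.037)&(r<.047)&(z>.05)),('flange',(r<.03)&(r>.012)&(z>.06)&(z<.09))):
    P=W[m]; A=np.c_[P[:,:2]-[.5858,-.053],np.ones(len(P))]
    k=abs(P[:,2]-np.median(P[:,2]))<.003; f=np.linalg.lstsq(A[k],P[k,2],rcond=None)[0]; print(n,k.sum(),np.median(P[:,2]),f)
E
```

```text
[ 0.53284121 -0.00541778  0.19270302]
rim 2250 0.06133597514711065 [ 0.00086475 -0.00075603  0.06134845]
flange 2340 0.06938990709795069 [ 0.00046228 -0.00102     0.06934383]
```

View pics/e.png

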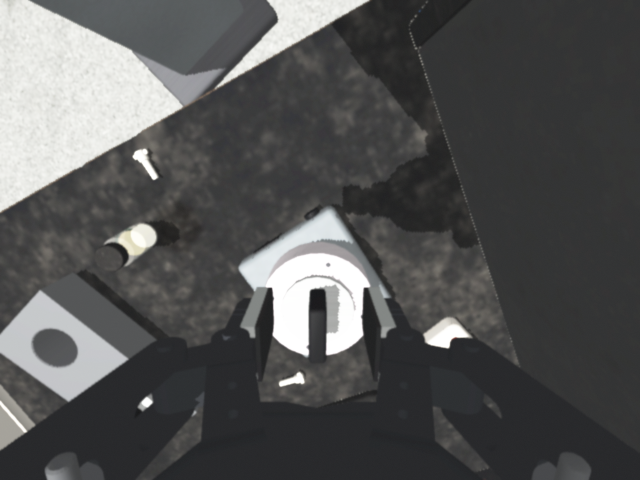

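The picture shows the rotor upright in the mill at (318,315), with the vial at (125,245) and both fittings undisturbed. The flange top is 8.0 mm above the rim, which is its own thickness, and it shows no tilt, so it is seated flat.

```bash
python3 -c "
from station import robot
print(robot.sign_off())"
```

```text
the job is handed in; nothing more can be done
None
```

The rotor is seated in the mill with its tang in the hub slots and its flange flat on the rim; the gripper has let go and the job is handed in at about 14.4 s, after pressing with roughly 6 N at most by the wrist readings.

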